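Stop the magnetic stirrer rocking with a wedge

TASK

The magnetic stirrer rocks because the rubber foot under its near left corner sits too high. Without picking anything up, push the rubber wedge along the bench, thin end first, under that foot until it is snug, then press down firmly on the stirrer's top at that corner to feel that it no longer gives (if it does, push the wedge further and press again), and leave the stirrer steady, level and where it stands. Leave the other things on the bench alone.

Things in the scene. Friction and masses are not known exactly. Their poses are not given: they have to be found in the camera images.
- stirrer: White slim magnetic stirrer, loose, about 2.6 kg. Case 200 mm deep (x) by 180 wide (y), 14 to 64 mm above the bench; origin at bench height under its centre; +x points away from its front panel, +y to its left seen from the robot. White square plate (134 mm, centred at x = +12) up to 68 mm high. A knob sticks 13 mm out of the front at y = -45. Shoved with over about 10 N it slides on the bench.
- shortfoot (a point): Point on the underside plane of the stirrer (bench height when level) below its short foot, x = -74, y = +64 mm in its frame. Round-bottomed rubber feet, 22 mm across, at x = +-74, y = +-64. Three stand on the bench; this one hangs 5 to 9 mm clear (not known how much) and does not yield. With nothing under it a press of 2 to 5 N on the corner tips the stirrer down; it comes back when let go.
- corner (a point): Where to press: point on the flat top of the stirrer's case, 64 mm up, straight above the short foot, 26 mm in from the front and left faces.
- wedge: Dark ribbed rubber wedge, 50 g, 100 mm long (x), 40 wide (y), loose in front of that corner. Flat below; the top rises evenly from 1.5 mm at the tip (x = +50) to 17.5 mm at the upright back face (x = -50). Origin: centre of the underside. It jams with its origin 33 to 5 mm short of the foot, its back 27 mm or more in front of the case; pushed in with 5 to 8 N it stays by itself. Friction about 0.6.
- dishes: Bystander: stack of two clear culture dishes, 63 mm across, 26 mm high, in front of the stirrer; origin under its centre.
- marker: Bystander: marker pen lying flat, 130 mm long (x), 13 mm thick, left of the wedge; origin under it near the middle.
- wellplate: Bystander: clear multiwell plate, 86 x 128 x 20 mm, to the left of the stirrer; origin under its centre.
- tipbox: Bystander: pipette tip box, 88 x 125 x 72 mm, further to the left; origin under its centre.
- beaker: Bystander: empty glass beaker, 68 mm across, 85 mm high, in front of the stirrer on the right; origin under its centre.
- bottle: Bystander: glass reagent bottle, 68 mm across, 150 mm high, to the right of the stirrer; origin under its centre.
Mind the look-alikes: they are no part of the job. Several things look just like the wedge: the one meant starts farthest to the robot's right.

How it is judged:
By the outcome, as a careful person would: the job done as asked, in the order asked, and still so for the second after the job is handed in, with the robot touching nothing.
It also fails if it takes over 45 s, if anything falls off the work surface, if the arm or the gripper's body presses on something with over 40 N, if the wrist force passes 120 N, or if a joint passes its speed limit or range.

ROBOT

A 7-joint arm with a two-finger parallel gripper is mounted at the origin on the work surface. World frame = base frame: x ahead of the robot, y to its left, z up, the work surface at z = 0. Lengths are in m, angles in rad, forces in N, time in s.
With the tool pointing down it reaches from about 0.4 to 0.85 m from the base axis. Payload 10.4 kg.
Tool frame: the origin (TCP) lies between the finger pads; the fingertips stand 11 mm ahead of it and the grasp point (between the pads) lies 8 mm behind it; x points along the fingers, y is the direction in which the jaws open and shut, and the axes are right-handed (so a half turn about x gives the same grasp; the last joint's range is limited). The gripper opens to 87 mm and grips with 3 to 60 N. Pads are 19 mm wide; open, the fingers measure 117 mm over their backs; the gripper's body (75 mm by 190 mm) begins 51 mm behind the grasp point.
Start: joints at [1.301, 0.332, -0.065, 1.46, 0.022, 1.35, -0.088], TCP at [0.153, -0.606, 0.234] pointing down, gripper open.
Joint ranges: [-2.6, 2.6], [-0.5, 2.12], [-1.47, 1.34], [0.16, 2.42], [-1.27, 4.41], [0.06, 2.06], [-2.6, 2.6]. Speed limits (rad/s): [2.22, 2.22, 2.79, 2.79, 3.14, 3.14, 3.14].

INTERFACE

Orientations are given as a unit quaternion [x, y, z, w].
In Python, from bench import r, cams, ticket gives the robot as it stands. The module is installed in compiled form; this text tells all that it offers.
- The arm moves only by the tool drive_tool, never from a script. Its argument "moves" is text: rows parted by semicolons, each of 5 numbers parted by spaces: the shift along the world's x, y, z in m, then the turn about the world's z in degrees, then the closure, from 0 (fully open) to 1 (shut). In form: x y z twist grip; .... A call has 1 to 20 rows; each row shifts and turns the commanded pose from where the row before left it; what a row does not reach is not made up. A row lasts 1/8 s, in which the tool goes at most 62.5 mm and 10.7 degrees, less where a joint would pass 70% of its speed; a pose out of reach is approached as far as the arm can. A call is refused whole if a number of a shift passes 0.0625 or a number of a turn 10.7, either way. A call with a gripper value outside its range is refused whole. The fingers move at their own pace and stop on an object; "newtons" is the grip in N (left out, the last holds). Time passes only in rows, so rows that do not move let the fingers close. It gives the time, the measured TCP pose, the force and the opening at its end, in the units of the state.
- r.read_state(): the state, without advancing time (a new reading comes with each control period).
- cams.camera(name): name is "side" or "top" or "wrist"; returns a dict with "color" (384x512x3 uint8, red, green, blue), "fx", "fy", "cx", "cy" (pixels), "extrinsics" (4x4, takes a point from camera to world coordinates). Camera axes: x right, y down, z forward; pixel columns grow to the right and rows downward; lengths in m; the calibration is good to about 2 mm. A picture is of the moment at which its call begins. There is no depth.
- ticket.close_job(): hands the job in, once; it reports no verdict.
The state is a dict: "time": time; "joint_positions": joint angles; "joint_vel": joint speeds; "joint_torque": joint torques, N m; "ee_pos": TCP position; "eef_rot": TCP orientation; "ft_force": force on the tool from outside, world axes, zero at the start; "torque": the same for the moment, N m; "width": finger opening in m.
Only numpy, scipy, OpenCV 4.12 (cv2) and the standard library are available. Lean on these libraries where they do the work, as an engineer would, in place of code of your own. Each camera call takes 0.05 s, during which the arm holds its last target.

## Working session

There is one attempt and no reset: what is moved stays moved. The work goes in short steps, Python scripts to look and compute and a tool call to move; the robot and the scene stay as the last step left them, time stands still between calls to the robot, and variables do not carry over. Pictures are saved under pics/ and viewed, and the job is handed in when it is done.

Besides the shell and the picture viewer there is one more tool, called after ">>>" as name(argument=value, ...) on one line, values as JSON. drive_tool: Moves the arm, as the interface text tells. Its arguments: {"type":"object","properties":{"moves":{"type":"string"},"newtons":{"type":"number"}},"required":["moves"]}

```bash
mkdir -p pics
cat > h.py <<'E'
import numpy as np, cv2
from bench import r, cams, ticket
def shot(n,f):
    c=cams.camera(n); cv2.imwrite('pics/'+f,cv2.cvtColor(c['color'],cv2.COLOR_RGB2BGR)); 
    np.savez('pics/'+f[:-4]+'.npz',**c); return c
def ray(c,u,v,z):
    T=np.array(c['extrinsics']); d=T[:3,:3]@np.array([(u-c['cx'])/c['fx'],(v-c['cy'])/c['fy'],1]); o=T[:3,3]
    return o+d*(z-o[2])/d[2]
def proj(c,p):
    T=np.array(c['extrinsics']); q=T[:3,:3].T@(np.array(p)-T[:3,3]); return c['fx']*q[0]/q[2]+c['cx'],c['fy']*q[1]/q[2]+c['cy']
E
python3 - <<'E'
from h import *
for n in ['top','side','wrist']:
    c=shot(n,n+'0.png'); print(n,c['fx'],c['cx'],c['cy'],np.round(c['extrinsics'],3).tolist())
s=r.read_state(); print(s)
E
```

```text
top 347.173594470375 249.79398437925892 186.86305910876428 [[0.005, -0.997, 0.078, 0.423], [-1.0, -0.004, 0.013, 0.072], [-0.012, -0.078, -0.997, 0.913], [0.0, 0.0, 0.0, 1.0]]
side 409.0218646088568 249.74681678287862 198.98607139058103 [[-0.969, -0.147, 0.196, 0.311], [-0.245, 0.566, -0.787, 0.871], [0.005, -0.811, -0.585, 0.664], [0.0, 0.0, 0.0, 1.0]]
wrist 327.12914782222657 260.2400886698225 191.57111758898927 [[0.243, -0.931, -0.272, 0.227], [-0.97, -0.233, -0.068, -0.588], [-0.001, 0.28, -0.96, 0.384], [0.0, 0.0, 0.0, 1.0]]
{'time': 0.15, 'joint_positions': array([ 1.30142712,  0.33270825, -0.06471017,  1.46068938,  0.02158432,
        1.34986676, -0.08850149]), 'joint_vel': array([ 0.00157221, -0.00179347, -0.00121795, -0.00150916, -0.00046423,
        0.00106982,  0.0001931 ]), 'joint_torque': array([ 3.20005620e-04, -6.23636627e+01,  2.46871007e-02, -3.90141785e+01,
       -6.11952832e-02,  3.72134079e-02,  7.57100929e-05]), 'ee_pos': array([ 0.15262384, -0.60582552,  0.23297641]), 'eef_rot': array([-0.70168067, -0.08737402,  0.70177978, -0.08669002]), 'ft_force': array([-0.59221103,  0.45383965,  0.21409937]), 'torque': array([ 0.00336485, -0.05594692,  0.02694866]), 'width': 0.08711310786974981}
```

View pics/top0.png

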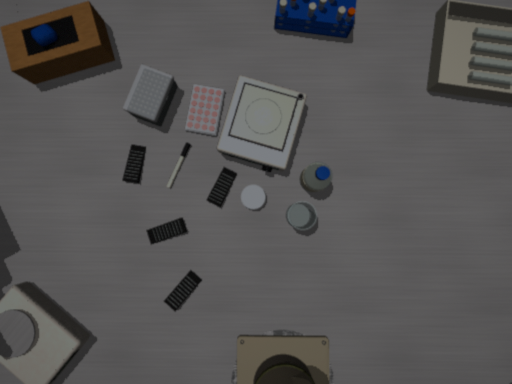

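View pics/side0.png

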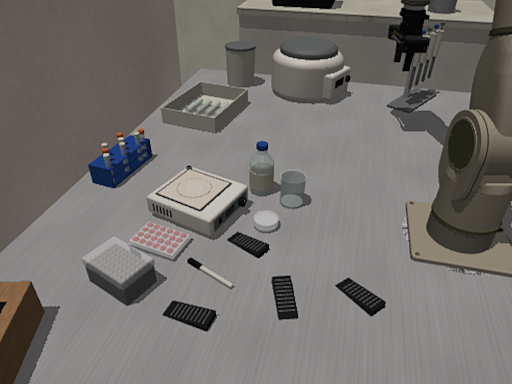

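Top view: four wedge look-alikes, at (222,187), (134,164), (167,231) and (183,290). The one farthest to the robot's right (smallest y) is (222,187), in front of the stirrer's near left corner. I'll check it in a close crop.

Run:
```python
import cv2
from h import *
a=cv2.imread('pics/top0.png')[70:240,160:340]; cv2.imwrite('pics/crop0.png',cv2.resize(cv2.convertScaleAbs(a,alpha=1.4),(720,680)[0:2] and (600,567),interpolation=cv2.INTER_CUBIC))
a=cv2.imread('pics/side0.png')[160:265,130:290]; cv2.imwrite('pics/crop1.png',cv2.resize(cv2.convertScaleAbs(a,alpha=1.3),(800,525),interpolation=cv2.INTER_CUBIC))
c=dict(np.load('pics/top0.npz'))
for u,v in [(222,187),(134,164),(167,231),(183,290)]: print(u,v,ray(c,u,v,.01).round(3))
```

```text
222 187 [0.493 0.157 0.01 ]
134 164 [0.553 0.389 0.01 ]
167 231 [0.378 0.298 0.01 ]
183 290 [0.229 0.253 0.01 ]
```

View pics/crop0.png

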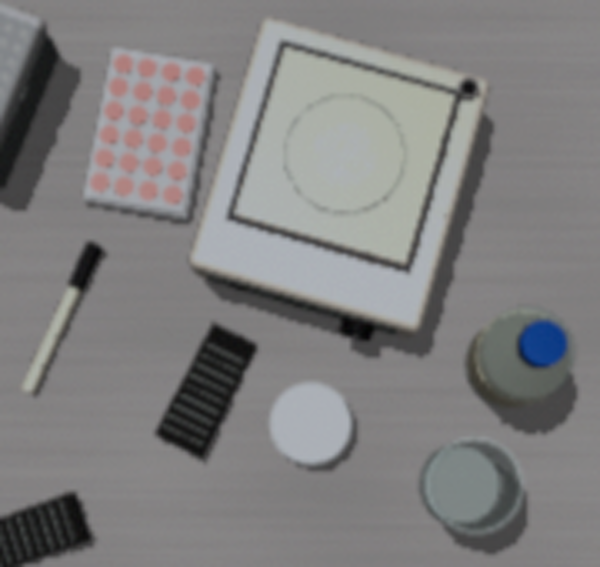

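View pics/crop1.png

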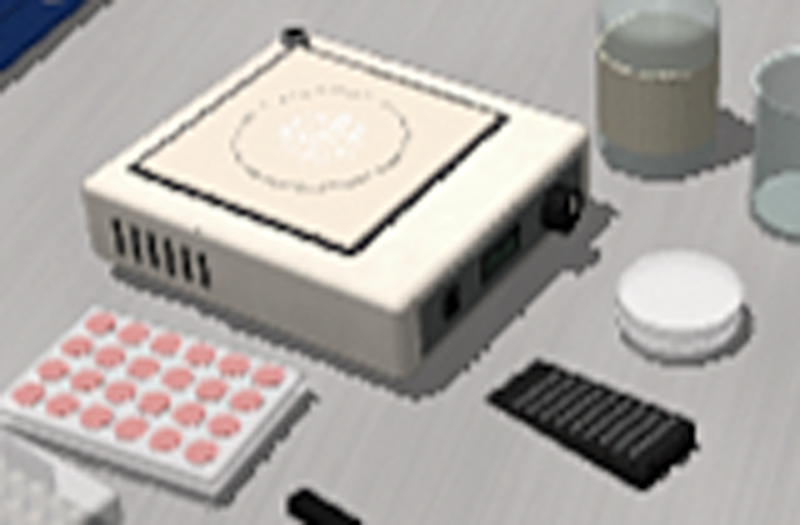

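The crops show the wedge at top (222,187), with its thin end toward the stirrer's near left corner and its thick back at lower left. Next I'll measure it and the stirrer precisely.

```bash
cat > meas.py <<'E'
from h import *
def subcorners(c,m,zf=None,z=.01):
    pass
def rect_world(c,mask,z):
    cs,_=cv2.findContours(mask.astype(np.uint8),cv2.RETR_EXTERNAL,cv2.CHAIN_APPROX_NONE)
    k=max(cs,key=cv2.contourArea)[:,0]
    P=np.array([ray(c,u,v,z)[:2] for u,v in k]).astype(np.float32)*1000
    (cx,cy),(w,h),a=cv2.minAreaRect(P); b=cv2.boxPoints(((cx,cy),(w,h),a))
    return (cx,cy),(w,h),a,b,k
def top(f):
    c=shot('top',f); g=cv2.cvtColor(c['color'],cv2.COLOR_RGB2HSV); V=g[...,2].astype(int)
    return c,V
E
python3 - <<'E'
from meas import *
c=dict(np.load('pics/top0.npz')); V=c['color'].max(2).astype(int)
print(V[187,215:230],V[160,225:245],V[130,215:232], V[195,205:215])
m=np.zeros_like(V,bool); m[165:210,203:240]=V[165:210,203:240]<70
m=cv2.morphologyEx(m.astype(np.uint8),cv2.MORPH_CLOSE,np.ones((5,5)))
print('wedge',*rect_world(c,m,.0095)[:4])
for t in (135,145,155):
    m=np.zeros_like(V,bool); m[74:172,214:310]=V[74:172,214:310]>t
    m=cv2.morphologyEx(m.astype(np.uint8),cv2.MORPH_CLOSE,np.ones((7,7)))
    m=cv2.morphologyEx(m.astype(np.uint8),cv2.MORPH_OPEN,np.ones((5,5)))
    print('stir',t,*rect_world(c,m,.064)[:4])
    k=rect_world(c,m,.064)[4]
    im=cv2.cvtColor(c['color'],cv2.COLOR_RGB2BGR); im[k[:,1],k[:,0]]=(0,0,255)
    cv2.imwrite('pics/k%d.png'%t,cv2.resize(im[70:240,160:340],(600,567),interpolation=cv2.INTER_NEAREST))
E
```

```text
[19 18 19 25 27 36 34 25 19 19 25 31 33 26 22] [91 83 79 78 64 55 54 54 54 52 51 51 50 50 51 49 46 44 41 36] [107  95  67  56  83  93  90 110 122 129 131 131 131 126  88  65 107] [94 94 92 69 38 31 36 37 38 30]
wedge (494.13690185546875, 156.78665161132812) (45.67204284667969, 101.63874053955078) 63.97382736206055 [[438.45093 158.56496]
 [529.78284 113.96773]
 [549.8229  155.00835]
 [458.49097 199.60558]]Traceback (most recent call last):
  File "<stdin>", line 11, in <module>
  File "meas.py", line 6, in rect_world
    k=max(cs,key=cv2.contourArea)[:,0]
      ~~~^^^^^^^^^^^^^^^^^^^^^^^^
ValueError: max() iterable argument is empty
```

Run:
```python
from meas import *
c=dict(np.load('pics/top0.npz')); V=c['color'].max(2).astype(int)
for t in (108,113,118):
    m=np.zeros_like(V,bool); m[74:172,214:310]=V[74:172,214:310]>t
    m=cv2.morphologyEx(m.astype(np.uint8),cv2.MORPH_CLOSE,np.ones((7,7)))
    m=cv2.morphologyEx(m.astype(np.uint8),cv2.MORPH_OPEN,np.ones((9,9)))
    *q,k=rect_world(c,m,.064); print('stir',t,*q)
    im=cv2.cvtColor(c['color'],cv2.COLOR_RGB2BGR); im[k[:,1],k[:,0]]=(0,0,255)
    cv2.imwrite('pics/k%d.png'%t,cv2.resize(im[70:240,160:340],(600,567),interpolation=cv2.INTER_NEAREST))
# wedge: PCA orientation on dark pixels
m=np.zeros_like(V,bool); m[165:210,203:240]=V[165:210,203:240]<55
m=cv2.morphologyEx(m.astype(np.uint8),cv2.MORPH_CLOSE,np.ones((5,5)))
n,l,st,ce=cv2.connectedComponentsWithStats(m); i=1+np.argmax(st[1:,4]); v,u=np.nonzero(l==i)
P=np.array([ray(c,a,b,.0095)[:2] for a,b in zip(u,v)])*1000
w,E=np.linalg.eigh(np.cov(P.T)); d=E[:,1]; d=d*np.sign(d[0]); print('wedge c',P.mean(0),'yaw',np.degrees(np.arctan2(d[1],d[0])),'len',np.sqrt(12*w))
```

```text
stir 108 (655.3901977539062, 58.63105773925781) (181.78570556640625, 195.08583068847656) 73.63128662109375 [[536.18567   -1.088417]
 [723.36426  -56.06704 ]
 [774.5947   118.35053 ]
 [587.41614  173.32916 ]]
stir 113 (654.4715576171875, 56.36229705810547) (175.14820861816406, 193.3084259033203) 73.79082489013672 [[ 5.3721356e+02 -7.5012207e-01]
 [ 7.2283783e+02 -5.4711182e+01]
 [ 7.7172955e+02  1.1347472e+02]
 [ 5.8610529e+02  1.6743578e+02]]
stir 118 (654.1957397460938, 55.386871337890625) (171.58322143554688, 191.5254669189453) 73.75169372558594 [[ 5.3825342e+02 -1.8359375e-01]
 [ 7.2212903e+02 -5.3772537e+01]
 [ 7.7013806e+02  1.1095734e+02]
 [ 5.8626245e+02  1.6454628e+02]]
wedge c [492.83761106 157.5249437 ] yaw -25.174697140127304 len [42.61792996 98.6876928 ]
```

View pics/k113.png

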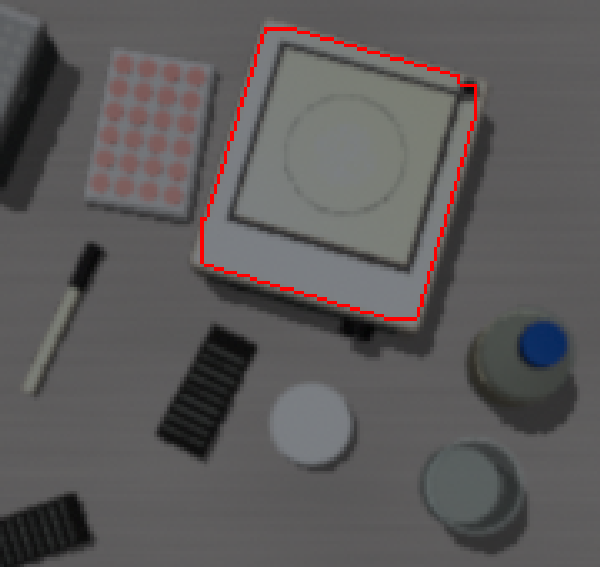

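```bash
cat >> meas.py <<'E'
def stir_plate(c,x0=214,x1=310,y0=74,y1=172):
    # dark border line around the plate -> outer contour rectangle, z=.068
    V=c['color'].max(2).astype(np.float32); B=cv2.blur(V,(11,11)); m=np.zeros(V.shape,np.uint8)
    bh=cv2.morphologyEx(V,cv2.MORPH_BLACKHAT,np.ones((7,7)))
    m[y0:y1,x0:x1]=bh[y0:y1,x0:x1]>20
    n,l,st,ce=cv2.connectedComponentsWithStats(m,connectivity=8); i=1+np.argmax(st[1:,2]*st[1:,3])
    return l==i
E
python3 - <<'E'
from meas import *
c=dict(np.load('pics/top0.npz')); m=stir_plate(c)
im=cv2.cvtColor(c['color'],cv2.COLOR_RGB2BGR); im[m]=(0,0,255)
cv2.imwrite('pics/plate.png',cv2.resize(im[70:240,160:340],(600,567),interpolation=cv2.INTER_NEAREST))
K=[(283,42),(462,92),(408,269),(231,217)]
Q=np.array([ray(c,a/3.3333+160-.35,b/3.3333+70-.35,.068)[:2] for a,b in K])*1000; print(Q.round(1),Q.mean(0), [np.linalg.norm(Q[i]-Q[i-1]).round(1) for i in range(4)])
d=Q[0]-Q[3]+Q[1]-Q[2]; print(np.degrees(np.arctan2(d[1],d[0])))
K=[(265,18),(488,82),(415,330),(192,265)]
Q=np.array([ray(c,a/3.3333+160-.35,b/3.3333+70-.35,.064)[:2] for a,b in K])*1000; print(Q.round(1),Q.mean(0), [np.linalg.norm(Q[i]-Q[i-1]).round(1) for i in range(4)])
d=Q[0]-Q[3]+Q[1]-Q[2]; print(np.degrees(np.arctan2(d[1],d[0])))
E
```

```text
[[751.7  97.8]
 [713.4 -36.1]
 [579.7   4.4]
 [618.3 135.5]] [665.75898245  50.38507178] [np.float64(138.6), np.float64(139.2), np.float64(139.7), np.float64(136.6)]
-16.322496923446142
[[771.8 111.6]
 [722.5 -56.1]
 [534.9  -1. ]
 [582.9 164.4]] [653.04144454  54.72370017] [np.float64(196.1), np.float64(174.8), np.float64(195.5), np.float64(172.2)]
-15.99942376587548
```

View pics/plate.png

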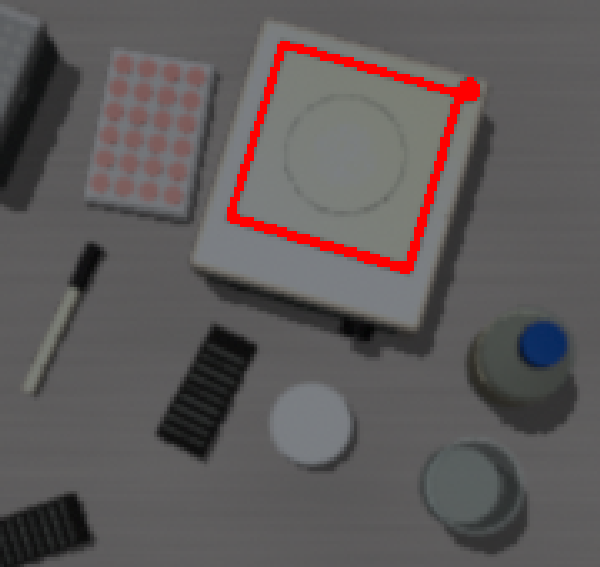

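Run:
```python
from h import *
from scipy.spatial.transform import Rotation as R
s=r.read_state(); M=R.from_quat(s['eef_rot']).as_matrix(); print(M.round(3)); print('jaw yaw',np.degrees(np.arctan2(M[1,1],M[0,1])))
c=dict(np.load('pics/top0.npz'))
for n,p,z in [('dishes',(310,423),.026),('beaker',(480,485),.04),('bottle',(542,343),.15),('tip',(20,90),.07)]: print(n,ray(c,p[0]/3.333+160,p[1]/3.333+70,z).round(3))
```

```text
[[-0.     0.244 -0.97 ]
 [ 0.001 -0.97  -0.244]
 [-1.    -0.001  0.   ]]
jaw yaw -75.86000037914333
dishes [0.467 0.075 0.026]
beaker [ 0.42  -0.052  0.04 ]
bottle [ 0.514 -0.078  0.15 ]
tip [0.713 0.293 0.07 ]
```

View pics/wrist0.png

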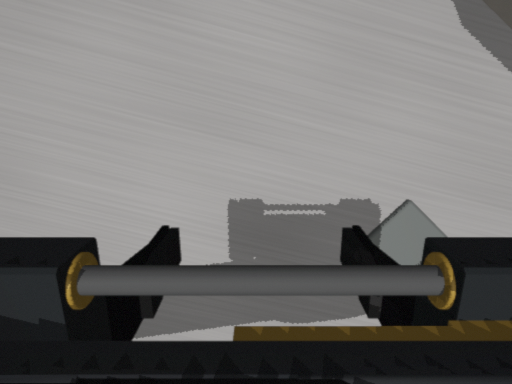

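>>> drive_tool(moves="0.0412 0.0377 0 -9.75 0.83;0.0412 0.0377 0 -9.75 0.83;0.0412 0.0377 0 -9.75 0.83;0.0412 0.0377 0 -9.75 0.83;0.0412 0.0377 0 0 0.83;0.0412 0.0377 0 0 0.83;0.0114 0.0543 0 0 0.83;0.0114 0.0543 0 0 0.83;0.0114 0.0543 0 0 0.83;0.0114 0.0543 0 0 0.83;0.0114 0.0543 0 0 0.83;0.0114 0.0543 0 0 0.83;0.0114 0.0543 0 0 0.83;-0.016 0.0483 0 0 0.83;-0.016 0.0483 0 0 0.83;-0.016 0.0483 0 0 0.83;-0.016 0.0483 0 0 0.83;0 0 0 0 0.83;0 0 0 0 0.83", newtons=20)

```text
time: 2.52
ee_pos: [0.4159, 0.1927, 0.2334]
eef_rot: [-0.69, 0.153, 0.691, 0.152]
ft_force: [0.8, -0.5, -0.9]
width: 0.0147
```

Run:
```python
from meas import *
from scipy.spatial.transform import Rotation as R
s=r.read_state(); M=R.from_quat(s['eef_rot']).as_matrix(); print('jaw yaw',np.degrees(np.arctan2(M[1,1],M[0,1])),s['joint_positions'].round(2))
c=shot('wrist','wrist1.png'); print(np.round(c['extrinsics'],3).tolist())
```

```text
jaw yaw -114.87357114403504 [ 0.26  0.   -0.78  1.84  0.    1.3  -2.53]
[[-0.422, -0.87, -0.254, 0.485], [-0.907, 0.405, 0.117, 0.16], [0.002, 0.28, -0.96, 0.384], [0.0, 0.0, 0.0, 1.0]]
```

View pics/wrist1.png

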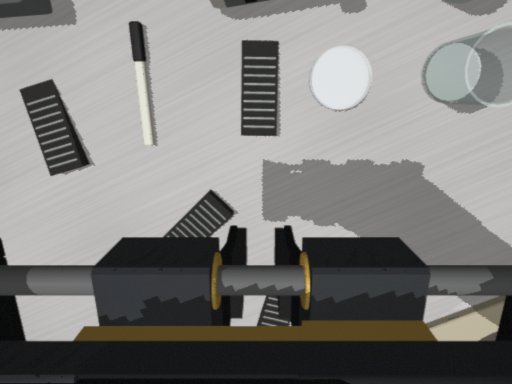

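Wrist view: the wedge is upright at about (260,88), with its tip edge at v≈41 and its back edge at v≈135. The dishes are to its right at (341,78). The pads point at the back face. I'll refine the pose from this view.

```bash
cat >> meas.py <<'E'
def wedge(c,x0,x1,y0,y1,t=75):
    V=c['color'].max(2).astype(int); m=np.zeros(V.shape,np.uint8); m[y0:y1,x0:x1]=V[y0:y1,x0:x1]<t
    m=cv2.morphologyEx(m,cv2.MORPH_CLOSE,np.ones((7,7)))
    n,l,st,ce=cv2.connectedComponentsWithStats(m); i=1+np.argmax(st[1:,4])
    cs,_=cv2.findContours((l==i).astype(np.uint8),cv2.RETR_EXTERNAL,cv2.CHAIN_APPROX_NONE)
    b=cv2.boxPoints(cv2.minAreaRect(cs[0])); return b
E
python3 - <<'E'
from meas import *
c=dict(np.load('pics/wrist1.npz')); b=wedge(c,225,295,25,150); print(b)
b=b[np.argsort(b[:,1])]; t=np.array([ray(c,*p,.0015)[:2] for p in b[:2]])*1000; k=np.array([ray(c,*p,.0175)[:2] for p in b[2:]])*1000
print(t,k); d=t.mean(0)-k.mean(0); print('c',(t.mean(0)+k.mean(0))/2,'L',np.linalg.norm(d),np.degrees(np.arctan2(d[1],d[0])),'back',k.mean(0))
E
```

```text
[[242.  41.]
 [277.  41.]
 [277. 134.]
 [242. 134.]]
[[545.01866294 153.06887963]
 [529.15226067 118.94521881]] [[440.66665565 159.47302999]
 [457.08341531 194.74092964]]
c [492.98024865 156.55701452] L 97.31538217659903 -24.982248833125716 back [448.87503548 177.10697982]
```

>>> drive_tool(moves="0 0 -0.054 0 0.83;0 0 -0.054 0 0.83;0 0 -0.054 0 0.83;0 0 -0.0535 0 0.83;0 0 0 0 0.83;0.010 -0.0047 0 0 0.83;0.010 -0.0047 0 0 0.83;0.005 -0.0022 0 0 0.83;0.005 -0.0022 0 0 0.83;0 0 0 0 0.83")

```text
time: 3.82
ee_pos: [0.4465, 0.1804, 0.0457]
eef_rot: [-0.689, 0.151, 0.692, 0.154]
ft_force: [-0.6, 0.5, -0.1]
width: 0.015
```

Run:
```python
from meas import *
c=shot('wrist','wrist2.png'); c=shot('top','top2.png')
cv2.imwrite('pics/top2c.png',cv2.resize(cv2.imread('pics/top2.png')[70:240,160:340],(600,567)))
```

```text
(no output)
```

View pics/wrist2.png

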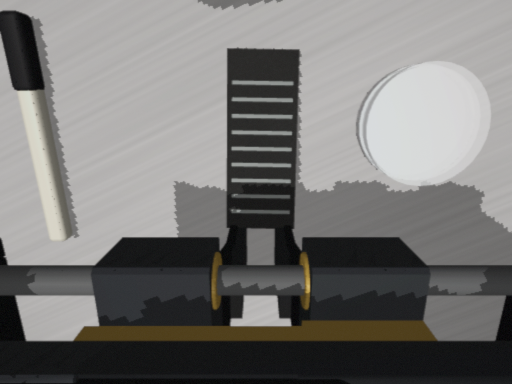

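View pics/top2c.png

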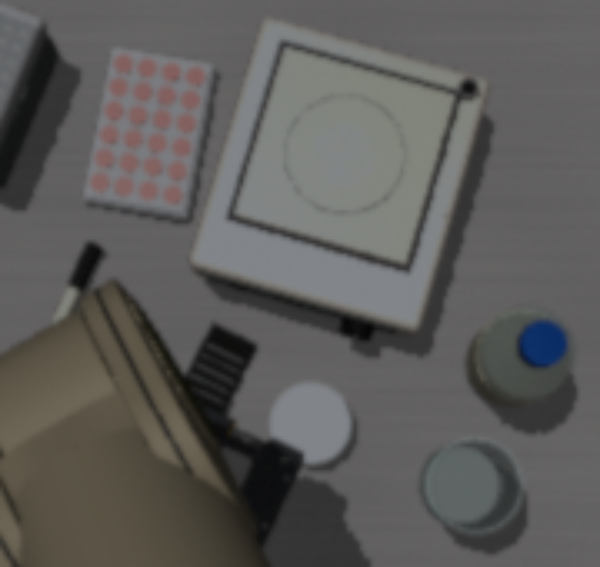

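z fell short (speed limited), so the fingertips are still above the wedge. I'll back off and then descend more slowly.

>>> drive_tool(moves="-0.0065 0.0023 0 0 0.83;-0.0065 0.0023 0 0 0.83;0 0 0 0 0.83;0 0 -0.014 0 0.83;0 0 -0.0135 0 0.83;0 0 0 0 0.83")

```text
time: 4.68
ee_pos: [0.432, 0.1848, 0.0164]
eef_rot: [-0.688, 0.151, 0.693, 0.153]
ft_force: [-0.4, -0.9, 0.2]
width: 0.0146
```

>>> drive_tool(moves="0.005 -0.002 0 0 0.83;0.005 -0.002 0 0 0.83;0.006 -0.0017 0 1.3 0.83;0.006 -0.0017 0 1.3 0.83;0.006 -0.0017 0 1.3 0.83;0.006 -0.0017 0 1.3 0.83;0.006 -0.0017 0 1.3 0.83;0.006 -0.0017 0 1.3 0.83;0.006 -0.0017 0 1.2 0.83;0 0 0 0 0.83")

```text
time: 5.92
ee_pos: [0.4856, 0.1693, 0.018]
eef_rot: [-0.699, 0.096, 0.702, 0.099]
ft_force: [-0.3, 0.6, -0.8]
width: 0.0149
```

Run:
```python
from meas import *
c=shot('wrist','wrist3.png')
```

```text
(no output)
```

View pics/wrist3.png

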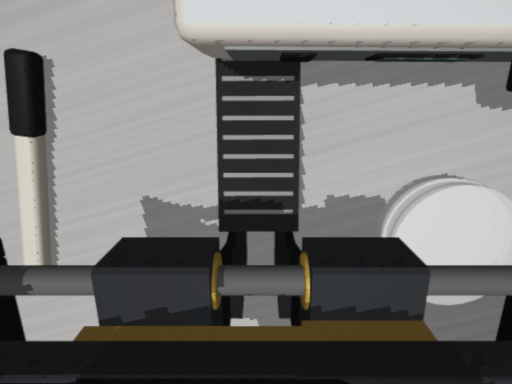

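Run:
```python
from meas import *
c=dict(np.load('pics/wrist3.npz'))
b=np.array([ray(c,u,231,.0175)[:2] for u in(219,298.5)])*1000; print(b)
k=b.mean(0); e=b[0]-b[1]; yaw=np.degrees(np.arctan2(-e[0],e[1])); print(k,yaw,np.linalg.norm(e))
f=np.array([600.5,136.3]); a=np.radians(yaw); d=np.array([np.cos(a),np.sin(a)]); o=k+50*d; v=f-o; print('origin',o,'short',v@d,'foot left by',d[0]*v[1]-d[1]*v[0])
# stirrer left-front corner check in this view at z=.064
print(ray(c,175,0,.064),proj(c,(.583,.1685,.064)))
```

```text
[[502.55019224 185.15166894]
 [491.66397918 146.90840831]]
[497.10708571 166.03003863] -15.889375870254957 39.76250266603804
origin [545.19669032 152.34099452] short 57.582003551130555 foot left by -0.28711277367658283
[0.59126374 0.16348876 0.064     ] (np.float64(168.66017898735566), np.float64(35.819483056972615))
```

>>> drive_tool(moves="0.0048 -0.0014 0 0 0.83;0.0048 -0.0014 0 0 0.83;0.0048 -0.0014 0 0 0.83;0.0048 -0.0014 0 0 0.83;0 0 0 0 0.83")

```text
time: 6.6
ee_pos: [0.5047, 0.1637, 0.018]
eef_rot: [-0.699, 0.096, 0.702, 0.099]
ft_force: [0.7, 0.2, -0.9]
width: 0.0149
```

>>> drive_tool(moves="0.0019 -0.0005 0 0 0.83;0.0019 -0.0005 0 0 0.83;0 0 0 0 0.83")

```text
time: 6.98
ee_pos: [0.5082, 0.1628, 0.0181]
eef_rot: [-0.699, 0.096, 0.702, 0.099]
ft_force: [-0.2, -0.4, 0.3]
width: 0.0147
```

>>> drive_tool(moves="0.0019 -0.0006 0 0 0.83;0 0 0 0 0.83")

```text
time: 7.22
ee_pos: [0.5101, 0.1622, 0.0181]
eef_rot: [-0.699, 0.096, 0.702, 0.099]
ft_force: [-0.4, -0.9, -0.1]
width: 0.0152
```

>>> drive_tool(moves="0.0019 -0.0005 0 0 0.83;0 0 0 0 0.83")

```text
time: 7.48
ee_pos: [0.5121, 0.1617, 0.0181]
eef_rot: [-0.699, 0.096, 0.702, 0.099]
ft_force: [-0.5, -0.0, 0.3]
width: 0.0144
```

>>> drive_tool(moves="0.0019 -0.0006 0 0 0.83;0 0 0 0 0.83")

```text
time: 7.72
ee_pos: [0.514, 0.1611, 0.018]
eef_rot: [-0.699, 0.096, 0.702, 0.099]
ft_force: [-0.3, -0.3, -0.7]
width: 0.0149
```

>>> drive_tool(moves="0.0019 -0.0005 0 0 0.83;0 0 0 0 0.83")

```text
time: 7.98
ee_pos: [0.5157, 0.1607, 0.018]
eef_rot: [-0.699, 0.096, 0.702, 0.099]
ft_force: [-0.1, -0.9, -0.5]
width: 0.0147
```

>>> drive_tool(moves="0.0019 -0.0006 0 0 0.83;0 0 0 0 0.83")

```text
time: 8.22
ee_pos: [0.5173, 0.1602, 0.018]
eef_rot: [-0.699, 0.096, 0.702, 0.099]
ft_force: [-4.6, 1.0, 2.3]
width: 0.0149
```

>>> drive_tool(moves="0.0019 -0.0005 0 0 0.83;0 0 0 0 0.83")

```text
time: 8.48
ee_pos: [0.5187, 0.16, 0.0179]
eef_rot: [-0.698, 0.096, 0.702, 0.099]
ft_force: [-6.1, 0.9, 3.5]
width: 0.0146
```

>>> drive_tool(moves="0.0019 -0.0006 0 0 0.83;0 0 0 0 0.83")

```text
time: 8.72
ee_pos: [0.52, 0.1596, 0.0179]
eef_rot: [-0.698, 0.096, 0.703, 0.098]
ft_force: [-8.9, 1.9, 5.9]
width: 0.0145
```

Contact started at 25 mm short, and the push is now 9 N horizontally. I'll stop there, back straight off and look.

>>> drive_tool(moves="-0.002 0.0006 0 0 0.83;-0.005 0.0014 0 0 0.83;-0.01 0.0029 0 0 0.83;-0.02 0.0058 0 0 0.83;0 0 0.03 0 0.83;0 0 0.03 0 0.83;0 0 0.03 0 0.83;-0.01 0.0029 0.03 0 1;0 0 0 0 1;0 0 0 0 1")

```text
time: 9.98
ee_pos: [0.474, 0.1724, 0.1376]
eef_rot: [-0.699, 0.096, 0.702, 0.099]
ft_force: [-1.3, -0.3, -0.5]
width: 0.0012
```

Run:
```python
from meas import *
c=shot('wrist','wrist4.png');c=shot('side','side4.png');c=shot('top','top4.png')
a=cv2.imread('pics/side4.png')[160:265,130:290]; cv2.imwrite('pics/crop4.png',cv2.resize(cv2.convertScaleAbs(a,alpha=1.3),(800,525),interpolation=cv2.INTER_CUBIC))
```

```text
(no output)
```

View pics/wrist4.png

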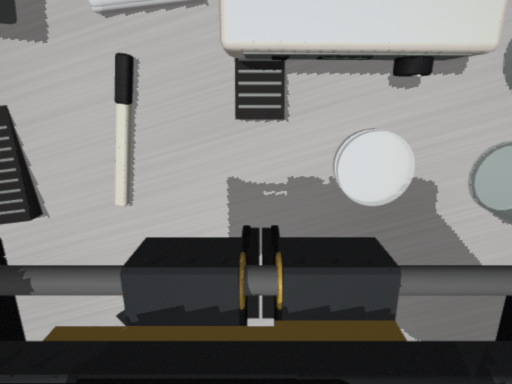

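View pics/crop4.png

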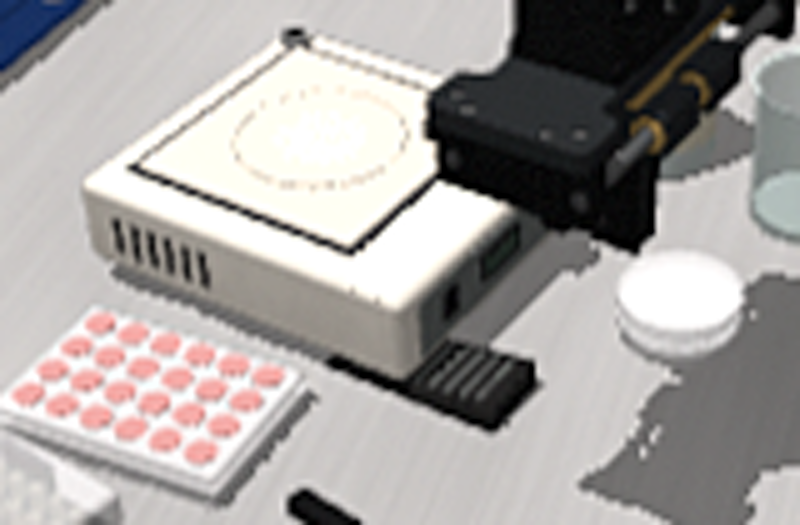

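The wedge now sits under the near left corner. In the wrist view its back edge is at v≈119 and u 236–284. Next I'll measure the wedge and check whether the stirrer moved.

```bash
cat >> meas.py <<'E'
def wb(c,u0,u1,v,f=np.array([600.5,136.3])):
    b=np.array([ray(c,u,v,.0175)[:2] for u in(u0,u1)])*1000; k=b.mean(0); e=b[0]-b[1]; yaw=np.degrees(np.arctan2(-e[0],e[1])); a=np.radians(yaw); d=np.array([np.cos(a),np.sin(a)]); o=k+50*d; w=f-o
    print('back',k,'yaw',yaw,'w',np.linalg.norm(e),'short',w@d,'left',d[0]*w[1]-d[1]*w[0])
E
python3 - <<'E'
from meas import *
wb(dict(np.load('pics/wrist4.npz')),236,284.5,118.5)
a=dict(np.load('pics/top0.npz'))['color'].astype(np.float32).mean(2); b=dict(np.load('pics/top4.npz'))['color'].astype(np.float32).mean(2)
w=(slice(70,135),slice(225,312)); print(cv2.phaseCorrelate(a[w].copy(),b[w].copy(),cv2.createHanningWindow((87,65),cv2.CV_32F)))
cv2.imwrite('pics/d.png',cv2.resize(np.clip(128+3*(b-a)[60:220,160:340],0,255).astype(np.uint8),(720,640)[:2] and (600,533)))
a=dict(np.load('pics/side0.npz'))['color'].astype(np.float32).mean(2); b=dict(np.load('pics/side4.npz'))['color'].astype(np.float32).mean(2)
w=(slice(175,235),slice(140,210)); print(cv2.phaseCorrelate(a[w].copy(),b[w].copy(),cv2.createHanningWindow((70,60),cv2.CV_32F)))
E
```

```text
back [530.40974491 155.78421981] yaw -15.922812400275353 w 39.271170766617495 short 22.7463852015013 left 0.4920565707473443
((0.0659063060234999, -0.04315613190314593), 0.9958983583214842)
((-0.10700235276383552, -0.2349619966670744), 0.9308924202565794)
```

View pics/d.png

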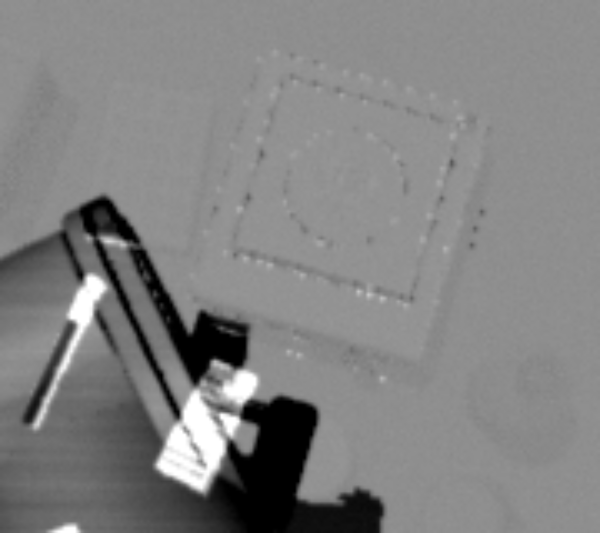

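>>> drive_tool(moves="0.0253 -0.0072 0 0 1;0.0253 -0.0072 0 0 1;0.0253 -0.0072 0 0 1;0.0253 -0.0072 0 0 1;0.0253 -0.0072 0 0 1;0 0 0 0 1;0 0 -0.02 0 1;0 0 -0.02 0 1;0 0 -0.015 0 1;0 0 0 0 1")

```text
time: 11.38
ee_pos: [0.5996, 0.1364, 0.0812]
eef_rot: [-0.698, 0.097, 0.703, 0.098]
ft_force: [-0.6, -0.1, -0.5]
width: 0.0005
```

>>> drive_tool(moves="0 0 -0.002 0 1;0 0 -0.002 0 1;0 0 0 0 1")

```text
time: 11.75
ee_pos: [0.601, 0.1366, 0.0793]
eef_rot: [-0.699, 0.096, 0.702, 0.099]
ft_force: [-0.4, 0.2, -0.5]
width: 0.0007
```

>>> drive_tool(moves="0 0 -0.002 0 1;0 0 0 0 1")

```text
time: 12.0
ee_pos: [0.6008, 0.1366, 0.077]
eef_rot: [-0.699, 0.096, 0.702, 0.099]
ft_force: [0.8, 0.1, 0.4]
width: 0.0003
```

>>> drive_tool(moves="0 0 -0.002 0 1;0 0 0 0 1")

```text
time: 12.25
ee_pos: [0.601, 0.1366, 0.0752]
eef_rot: [-0.699, 0.096, 0.702, 0.099]
ft_force: [-0.7, 1.3, 3.0]
width: 0.0002
```

>>> drive_tool(moves="0 0 -0.002 0 1;0 0 0 0 1")

```text
time: 12.5
ee_pos: [0.6011, 0.1367, 0.0748]
eef_rot: [-0.699, 0.096, 0.702, 0.099]
ft_force: [-6.8, -1.7, 16.6]
width: 0.0001
```

>>> drive_tool(moves="0 0 -0.002 0 1;0 0 0 0 1")

```text
time: 12.75
ee_pos: [0.6012, 0.1368, 0.0746]
eef_rot: [-0.699, 0.096, 0.701, 0.099]
ft_force: [-14.0, -4.3, 32.6]
width: 0.0001
```

The press is firm: going from 17 to 33 N moved the tool only 0.2 mm. I'll release and inspect.

>>> drive_tool(moves="0 0 0.002 0 1;0 0 0.002 0 1;0 0 0.004 0 1;0 0 0.02 0 1;-0.02 0.006 0.03 0 1;-0.03 0.009 0.03 0 1;-0.03 0.009 0.02 0 1;-0.03 0.009 0 0 1;0 0 0 0 1")

```text
time: 13.88
ee_pos: [0.4898, 0.1707, 0.1807]
eef_rot: [-0.7, 0.095, 0.701, 0.098]
ft_force: [-0.3, -0.1, -0.5]
width: 0.0005
```

Run:
```python
from meas import *
c=shot('wrist','wrist5.png');c=shot('side','side5.png');c=shot('top','top5.png')
a=cv2.imread('pics/side5.png')[160:265,130:290]; cv2.imwrite('pics/crop5.png',cv2.resize(cv2.convertScaleAbs(a,alpha=1.3),(800,525),interpolation=cv2.INTER_CUBIC))
def pc(f,g,w):
    a=dict(np.load(f))['color'].astype(np.float32).mean(2)[w].copy(); b=dict(np.load(g))['color'].astype(np.float32).mean(2)[w].copy(); print(cv2.phaseCorrelate(a,b,cv2.createHanningWindow(a.shape[::-1],cv2.CV_32F)))
pc('pics/top0.npz','pics/top5.npz',(slice(70,135),slice(225,312)))
pc('pics/side0.npz','pics/side5.npz',(slice(160,235),slice(140,205)))
pc('pics/side4.npz','pics/side5.npz',(slice(160,235),slice(140,205)))
```

```text
((0.09325043178065329, 0.012245838614141746), 0.9977876177540532)
((-0.18385931750597706, 0.41556352546766107), 0.9271996455722386)
((-0.048203480877674565, 0.5013223458762823), 0.9881623480055067)
```

View pics/wrist5.png

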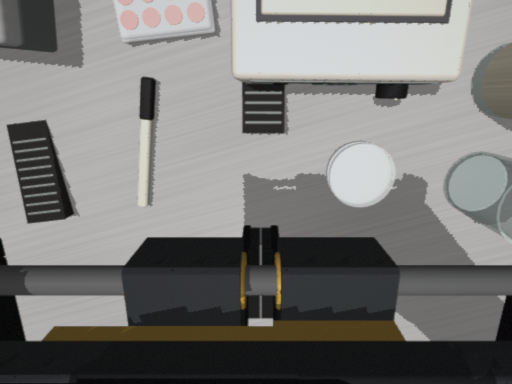

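View pics/crop5.png

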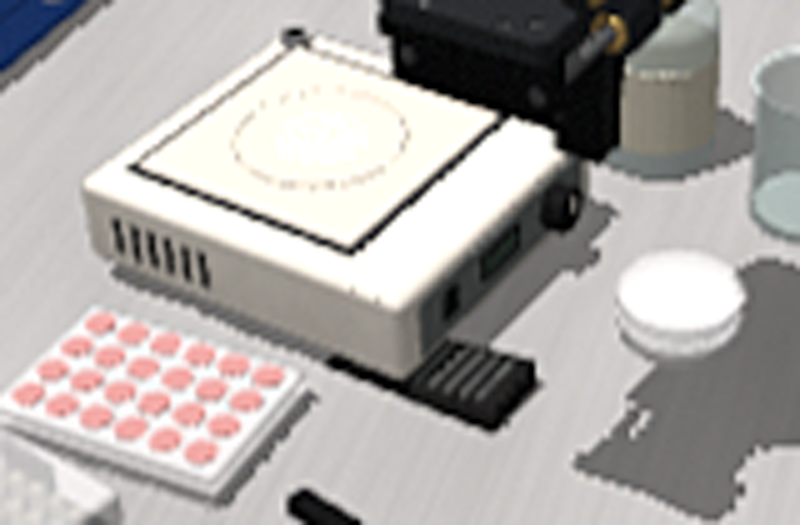

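Run:
```python
from meas import *
wb(dict(np.load('pics/wrist5.npz')),242.5,285,132)
L=lambda f:dict(np.load('pics/'+f))['color'].astype(np.float32).mean(2)
for f in ('side4.npz','side5.npz'):
  for w in ((slice(190,225),slice(145,180)),(slice(205,235),slice(150,215)),(slice(215,262),slice(190,245))):
    a=L('side0.npz')[w].copy();b=L(f)[w].copy(); print(f,cv2.phaseCorrelate(a,b,cv2.createHanningWindow(a.shape[::-1],cv2.CV_32F)),abs(a-b).mean())
w=(slice(225,255),slice(205,240)); print('wedge region 4v5',abs(L('side4.npz')-L('side5.npz'))[w].mean())
```

```text
back [530.74592506 155.5013715 ] yaw -15.775010310051481 w 40.37371208967725 short 22.346998708180372 left 0.48519733570067825
side4.npz ((-0.3333419167339464, -0.06468968495415339), 0.8866541135458299) 14.54721
side4.npz ((0.061942586916991615, -0.3140424251494185), 0.9414609763357374) 14.494018
side4.npz ((0.715201726954998, -0.15405587127632714), 0.27495840986569725) 26.447842
side5.npz ((-0.3294314386771475, -0.05364882460110465), 0.8797433860140083) 14.119729
side5.npz ((0.05444599976515008, -0.2590895752424007), 0.9427445316756213) 14.105641
side5.npz ((0.8436246359092081, -0.018021873010752643), 0.26643917428122627) 26.139008
wedge region 4v5 0.71523815
```

```bash
python3 -c "
from h import *
print(ticket.close_job())"
```

```text
the job is handed in; nothing more can be done
None
```

The stirrer no longer gives at its near left corner, and I've handed the job in (about 14 s of robot time, no verdict reported).

- **Wedge:** I picked the rightmost of the four look-alikes and pushed it thin end first along the bench, nothing picked up. It met the foot with its origin about 25 mm short and ended about 22.5 mm short, within 1 mm sideways. The last push reached about 9 N, slightly over the suggested 5–8 N.
- **Press:** I then pressed on the corner. From 17 to 33 N it moved only 0.2 mm, so I did not push the wedge further. At the peak the tool also pushed sideways on the stirrer with about 14 N.
- **Final checks:** In the top view the stirrer has shifted only about 0.1 px (roughly 0.2 mm). The wedge did not move during the press. The dishes and marker look untouched in the last pictures; I did not measure the other bystanders. The gripper is clear of everything.
- **Checks that disagreed:** The side-camera comparisons gave shifts of up to 0.5 px on the stirrer, and one window matched poorly. I put this down to the robot's shadow and changed brightness, since the side pictures look the same. I judged level only from the firm press and the pictures, not by a separate measurement.

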